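Square up a sagging wardrobe step riser with a wide-foot square

ROBOT

A 6-joint arm with a two-finger parallel gripper is mounted at the origin on the work surface. World frame = base frame: x ahead of the robot, y to its left, z up, the work surface at z = 0. Lengths are in m, angles in degrees, forces in N, time in s.
With the tool pointing down it reaches from about 0.325 to 0.85 m from the base axis. Payload 15.5 kg.
Tool frame: the origin (TCP) lies at the very end of the fingers, on their centre line; the grasp point (between the pads) lies arm.grip_depth behind it (arm.grip_depth is the distance from the TCP to the grasp point, in m); z points along the fingers, y is the direction in which the jaws open and shut (so a half turn about z gives the same grasp; the last joint's range is limited). The gripper opens to 91 mm and grips with 3 to 60 N. Pads are 32 mm wide; open, the fingers measure 118 mm over their backs; the gripper's body (76 mm by 178 mm) begins 60 mm behind the grasp point.
Start: joints at [63.34, 28.281, 77.091, -0, 74.628, -5.472], TCP at [0.226, 0.583, 0.214] pointing down, gripper open.
Joint ranges: [-166.48, 166.48], [-47.26, 123.95], [12.59, 153.08], [-70.14, 250.14], [6.76, 159.57], [-176.63, 176.63]. Speed limits (degrees/s): [108.29, 108.29, 147.25, 172.46, 172.46, 172.46].

INTERFACE

Orientations are given as a 3x3 rotation matrix whose columns are the frame's x, y, z axes.
In Python, from rig import arm gives the robot as it stands. Calls block until the motion is done:
- arm.move_to(position, orientation): joint-space move of the TCP to a pose.
- arm.move_l(position, orientation=None, feed=0.15): straight line of the TCP; orientation=None keeps the orientation; feed is the mean speed in m/s.
- arm.move_joints(angles): joint-space move.
- arm.grip(opening): finger opening in m; the grip force is fixed at half the most; returns when the fingers have stopped.
- arm.sleep(seconds).
- arm.solve_ik(position, orientation): joint angles nearest the present ones, or None.
- arm.snapshot(name): name is "scene" or "top"; returns the picture (480x640x3 uint8, red, green, blue); there is no depth.
- arm.get_calibration(name): a dict with "intrinsics" (3x3 intrinsics, pixels), "k1" (the pictures are not rectified: a ray, as slopes to the right and down, at radius r is drawn at 1 + k1 r^2 times it, then the intrinsics apply), "cam_to_world" (4x4, takes a point from camera to world coordinates). Camera axes: x right, y down, z forward; pixel columns grow to the right and rows downward; lengths in m; the calibration is good to about 2 mm. A picture is of the moment at which its call begins. get_calibration takes no time and is no camera call.
A pose or a line that the arm cannot do raises arm.Unreachable and nothing moves.
- arm.sign_off(): hands the job in, once; it reports no verdict.
Readings, each from a call of its own:
- arm.current_t(): time.
- arm.current_joint_positions(): joint angles.
- arm.current_dq(): joint speeds.
- arm.current_tau(): joint torques, N m.
- arm.current_ee_pos(): TCP position.
- arm.current_tool_rot(): TCP orientation.
- arm.current_force(): force on the tool from outside, world axes, zero at the start.
- arm.current_torque(): the same for the moment, N m.
- arm.current_width(): finger opening in m.
Only numpy, scipy, OpenCV 4.12 (cv2) and the standard library are available. Lean on these libraries where they do the work, as an engineer would, in place of code of your own. Each camera call takes 0.05 s, during which the arm holds its last target.

TASK

The upright of the little oak step riser has sagged inwards. Take the aluminium square from the grey valet tray and, using only the square and never the gripper to move the riser, press it gently but firmly into the corner under the short top board, foot flat on the bottom board and blade against the upright, until both sit flush with no gap, and keep it pressed against both faces for a good second. Then stand the square back on its foot in the middle of the valet tray, leaving the upright square to the bottom board and the other things where they are.

Things in the scene. Friction and masses are not known exactly. Their poses are not given: they have to be found in the camera images.
- square: Loose aluminium try square, an upright L with a diagonal black brace, standing on its foot. Origin: the heel, the outer corner of foot underside and blade edge, mid-thickness; +z up the blade, -y along the foot, x across. Foot y 0 to -140 mm, x +-15, z 0 to 12. Blade x +-5, y 0 to -26, up to z 150; its outer edge and the foot's end are flush (plane y = 0). About 0.36 kg
- square_grip (a point): Middle of the square's brace, at (0, -64, 64) mm in the square's frame, axes alike: hold it here. The brace is 10 mm thick along x, 20 mm wide, at 45 degrees from the foot (y = -116) up to the blade (z = 116); the triangle below it is open
- square_top (a point): Top of the blade's outer edge, at (0, 0, 150) mm in the square's frame. Some 5 to 15 N on each face is a good pressure for the check; once the blade is flush along its height, the upright's foot stops the square dead
- square_mid (a point): Middle of the foot's underside, at (0, -70, 0) mm in the square's frame
- base: Bottom board of the oak step riser, fixed: x +-100 mm, y +15 to -245, z 0 to 15. Origin: at the underside, below the middle of the inner corner line where the upright's inner face meets the board once square (y = 0). +y points from the board's open end to the upright, z up
- upright: Upright oak panel, x +-100 mm, y +-7.5, z 0 to 185, with a 15 mm top board over the inner side: underside z = 185, reaching to y = -72.5. Origin: hinge line at its foot, at (0, 7.5, 15) in the base's frame; inner face y = -7.5. Turns about x on a stiff fitting, stays where left; starts leaning 3.5 to 7 degrees to -y; about 4 N at 150 mm height moves it; can be pushed too far
- tray: Grey valet tray, fixed, 120 mm (x) by 200 mm (y), 16 mm high, walls and floor 4 mm thick. Origin: centre of the underside. The square starts standing on its floor
- dish: Bystander: small blue ceramic dish with three hair clips, 66 mm across, 20 high, standing on the bottom board near its open far corner. Origin: centre of its underside
- case: Bystander: black sunglasses case, 66 by 165 by 50 mm, loose, lying on the shelf. Origin: centre of its underside
- shoehorn: Bystander: stainless shoehorn, 180 mm, lying loose behind the riser. Origin: its middle
- scent: Bystander: amber scent bottle, 48 mm across, 95 high, loose, standing at the back. Origin: centre of its underside
- hanger_a: Bystander: pale wooden hanger lying flat on the robot's right. Origin: middle of the shoulders, underside
- hanger_b: Bystander: the second pale wooden hanger, lying flat farther right. Origin: middle of the shoulders, underside
- jewel_box: Bystander: clear acrylic jewellery box with a flip lid, 140 by 200 by 80 mm, fixed, at the robot's left. Origin: centre of its underside
Not all that is in view belongs to the job. There is more than one size of the square; the job needs the smallest.

How it is judged (in metres and radians):
On the way:
1. the square is pressed into the corner: its foot on the bottom board and its blade on the upright, flush against both at the heel and at the blade's top, with 3 to 25 N on each, for 0.7 s (contact force between square and base between 3 and 25 N and contact force between square and upright between 3 and 25 N and z of square in the frame of base below 0.017 m and y of square in the frame of base above -0.002 m and y of square_top in the frame of upright above -0.0098 m and angle between the z axis of each of square, upright and the z axis of base, either way round below 0.015 rad and angle between the y axis of square and the y axis of base, either way round below 0.06 rad), for 0.7 s.
At the end, for the whole second after the job is handed in: the upright stands square to the bottom board within 0.015 rad; the square stands released, at rest and upright on its foot on the tray's floor, the middle of its foot within 45 mm of the tray's centre (angle between the z axis of upright and the z axis of base, either way round below 0.015 rad and horizontal distance between square_mid and tray below 0.045 m and height (world z) of square_mid below 0.01 m and angle between square's own z axis and vertical below 0.05 rad and linear speed of square below 0.02 m/s and contact force between square and base below 0.01 N and contact force between square and upright below 0.01 N); the robot touches nothing.
It fails at once if the gripper or arm pushes the upright or its top board (over 3 N) (contact force between any of the fingers, the arm and upright above 3 N).
It fails at once if the square is slammed or pressed harder than 80 N on the upright or the bottom board (contact force between square and upright above 80 N or contact force between square and base above 80 N).
It fails at once if a bystander is shifted by more than 20 mm (distance of any of dish, case, shoehorn, scent, hanger_a, hanger_b from where it was at the start of the episode above 0.02 m).
It also fails if it takes over 54 s, if anything falls off the work surface, if the arm or the gripper's body presses on something with over 40 N, if the wrist force passes 120 N, or if a joint passes its speed limit or range.

## Working session

There is one attempt and no reset: what is moved stays moved. The work goes in short steps, each a Python script; the robot and the scene stay as the last script left them, time stands still between calls to the robot, and variables do not carry over. Pictures are saved under pics/ and viewed, and the job is handed in when it is done.

```bash
ls; mkdir -p pics
python3 - <<'E'
from rig import arm
import cv2,numpy as np
for n in("scene","top"):
    im=arm.snapshot(n); cv2.imwrite(f"pics/{n}0.png",im[:,:,::-1])
    c=arm.get_calibration(n); print(n,c["intrinsics"],c["k1"],np.round(c["cam_to_world"],4))
print(arm.current_t(),arm.grip_depth,arm.current_force(),arm.current_tool_rot())
E
```

```text
pics
scene [[454.5112172    0.         326.393459  ]
 [  0.         454.5112172  236.91743546]
 [  0.           0.           1.        ]] -0.03243399777166018 [[-0.5389  0.7187 -0.4393  1.0104]
 [ 0.8423  0.4536 -0.2912  0.2504]
 [-0.01   -0.527  -0.8498  1.0796]
 [ 0.      0.      0.      1.    ]]
top [[610.65147567   0.         310.55805443]
 [  0.         610.65147567 233.38995173]
 [  0.           0.           1.        ]] -0.02616997285163353 [[ 0.0047 -0.9951  0.0992  0.3672]
 [-0.9997 -0.0069 -0.0213 -0.0574]
 [ 0.0219 -0.0991 -0.9948  1.8484]
 [ 0.      0.      0.      1.    ]]
0.1 0.0188 [-0.67830929 -0.05400828 -0.21791889] [[-9.32405864e-01  3.61412592e-01 -4.92178105e-04]
 [ 3.61412917e-01  9.32405304e-01 -1.02638051e-03]
 [ 8.79626354e-05 -1.13488273e-03 -9.99999352e-01]]
```

View pics/scene0.png

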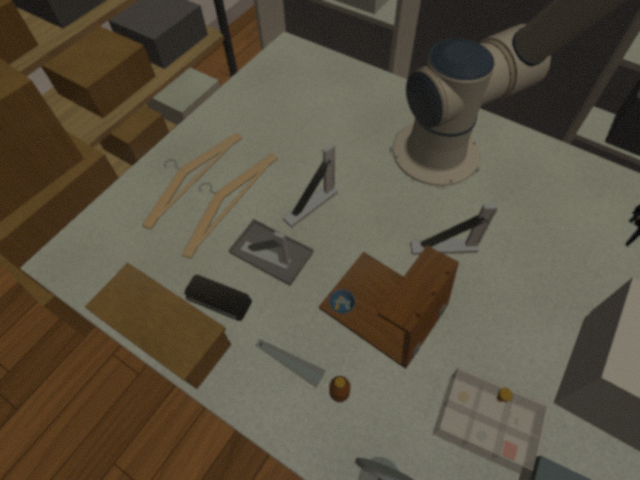

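View pics/top0.png

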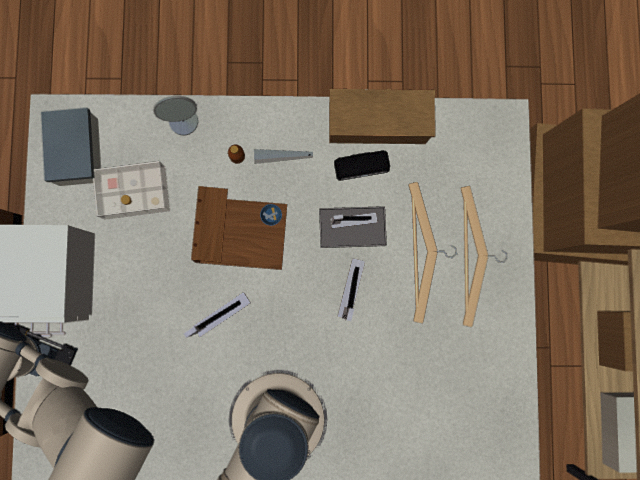

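Three candidate squares, by scene / top pixels: A in the tray (270,248)/(353,219), B (312,188)/(350,290), C (455,235)/(218,315). A is the shortest and is the only one standing in the grey tray, so it fits. I'll confirm it in an enlarged crop.

Run:
```python
import cv2,numpy as np
t=cv2.imread("pics/top0.png"); s=cv2.imread("pics/scene0.png")
cv2.imwrite("pics/ctray.png",np.hstack([cv2.resize(t[195:259,310:396],None,fx=4.6,fy=4.6,interpolation=cv2.INTER_CUBIC)[:290,:390],cv2.resize(s[215:289,225:320],None,fx=4,fy=4,interpolation=cv2.INTER_CUBIC)[:290,:380]]))
cv2.imwrite("pics/crt.png",cv2.resize(t[175:280,180:300],None,fx=5.6,fy=5.6,interpolation=cv2.INTER_CUBIC))
cv2.imwrite("pics/crs.png",cv2.resize(s[240:370,315:465],None,fx=4.5,fy=4.5,interpolation=cv2.INTER_CUBIC))
```

```text
(no output)
```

View pics/ctray.png

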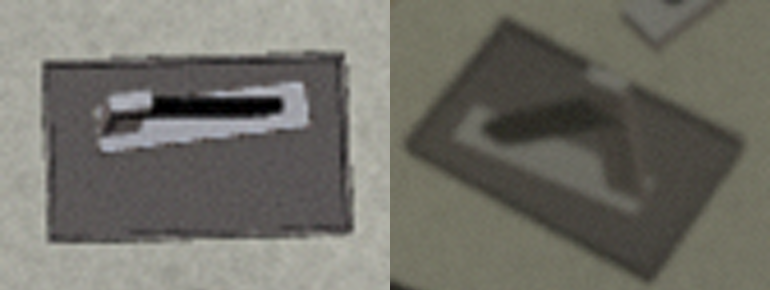

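View pics/crt.png

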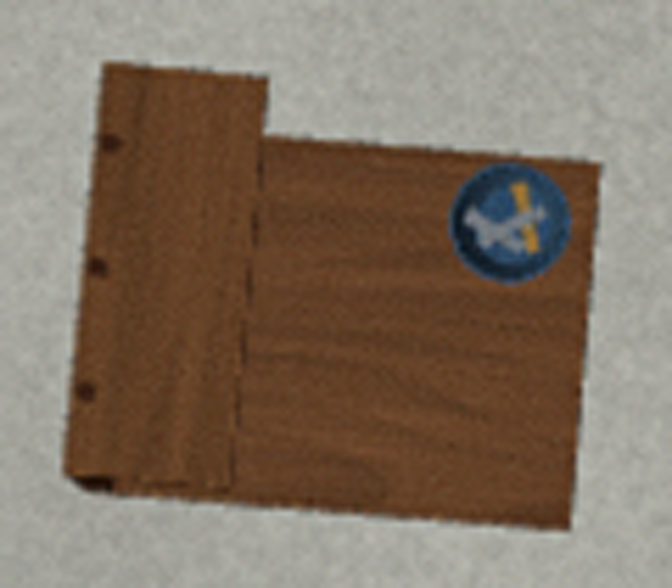

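View pics/crs.png

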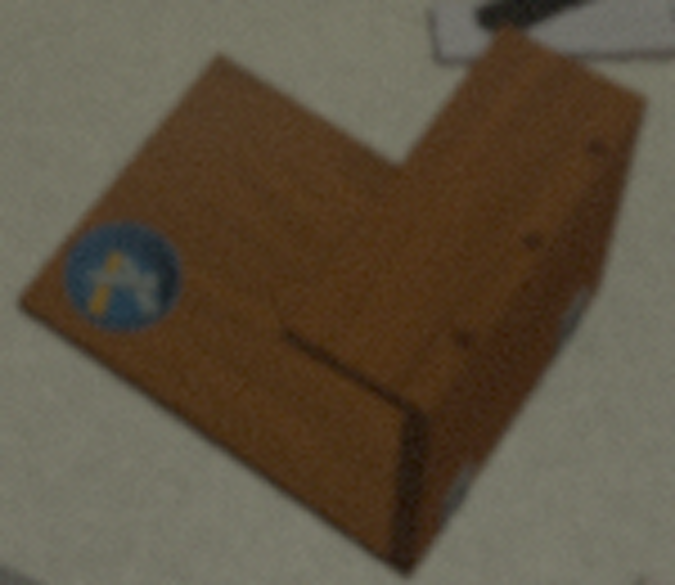

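A is confirmed as the target: its blade top is at about (337,217) in the top view, heel towards the riser. Next I'll fit poses to the clicked corners.

```bash
cat > h.py <<'E'
from rig import arm
import numpy as np, cv2
from scipy.optimize import least_squares
def proj(n,P):
    c=arm.get_calibration(n); T=np.linalg.inv(c["cam_to_world"]); K=c["intrinsics"]
    p=np.atleast_2d(P)@T[:3,:3].T+T[:3,3]; s=p[:,:2]/p[:,2:]
    s=s*(1+c["k1"]*(s**2).sum(1,keepdims=True)); return s*[K[0,0],K[1,1]]+K[:2,2]
def Rz(a): c,s=np.cos(a),np.sin(a); return np.array([[c,-s,0],[s,c,0],[0,0,1.]])
def Rx(a): c,s=np.cos(a),np.sin(a); return np.array([[1.,0,0],[0,c,-s],[0,s,c]])
def crop(pts,sc,o,dx=0): return [((x-dx+.5)/sc-.5+o[0],(y+.5)/sc-.5+o[1]) for x,y in pts]
E
cat > fit.py <<'E'
from h import *
m=1e-3
T=lambda p:crop(p,5.6,(180,175)); S=lambda p:crop(p,4.5,(315,240))
bT=[(100,-245,15),(-100,-245,15)];bTp=T([(600,162),(570,528)])
bS=[(-100,-245,15),(100,-245,15),(100,15,0)];bSp=S([(220,55),(20,300),(405,575)])
uT=[(100,7.5,200),(100,-72.5,200),(-100,-72.5,200),(-100,7.5,200)];uTp=T([(105,63),(268,77),(232,487),(66,474)])
uS=[(-100,-72.5,200),(-100,7.5,200),(100,7.5,200),(100,-72.5,200)];uSp=S([(510,27),(645,100),(425,408),(285,330)])
def B(q,P): return np.array(P)*m@Rz(q[2]).T+[q[0],q[1],0]
def U(q,P): return B(q,(np.array(P)@Rx(q[3]).T+[0,7.5,15]))
def res(q):
    return np.concatenate([(proj("top",B(q,bT))-bTp),(proj("scene",B(q,bS))-bSp),(proj("top",U(q,uT))-uTp),(proj("scene",U(q,uS))-uSp)]).ravel()
r=least_squares(res,[.6,.15,0,.09],loss='soft_l1'); q=r.x
print("riser",np.round(q[:2],4),np.degrees(q[2:])); print(np.round(res(q).reshape(-1,2),1).tolist())
T=lambda p:crop(p,4.6,(310,195)); S=lambda p:crop(p,4,(225,215),390)
sT=[(-15,0,12),(-15,-140,12),(15,-140,12),(5,0,150),(5,-26,150),(-5,-26,150),(-5,0,150)]
sTp=T([(104,152),(308,127),(302,84),(108,97),(151,92),(152,107),(110,112)])
sS=[(-15,-140,12),(15,-140,12),(-15,-140,0)][:0]
sS=[(15,0,12),(15,-140,12),(-15,-140,12)]
sSp=S([(637,211),(455,141),(478,107)])
def Q(q,P): return np.array(P)*m@Rz(q[2]).T+[q[0],q[1],.004]
f=lambda q:np.concatenate([proj("top",Q(q,sT))-sTp,proj("scene",Q(q,sS))-sSp]).ravel()
r=least_squares(f,[.5,0,0],loss='soft_l1');print("square",np.round(r.x[:2],4),np.degrees(r.x[2]));print(np.round(f(r.x).reshape(-1,2),1).tolist())
tp=[(60,100,16),(60,-100,16),(-60,-100,16),(-60,100,16)]
tT=T([(43,63),(344,53),(352,232),(50,241)]); tS=S([(743,145),(505,18),(407,150),(650,282)])
tS=S([(650,282),(407,150),(505,18),(743,145)])
g=lambda q:np.concatenate([proj("top",Q(q,tp)-[0,0,.004])-tT,proj("scene",Q(q,tp)-[0,0,.004])-tS]).ravel()
t=least_squares(g,[.5,0,0],loss='soft_l1');print("tray",np.round(t.x[:2],4),np.degrees(t.x[2]));print(np.round(g(t.x).reshape(-1,2),1).tolist())
E
python3 fit.py
```

```text
riser [0.5605 0.2296] [-4.33809476  6.95169919]
[[-0.6, -0.4], [-0.9, 0.1], [-0.2, -1.7], [-0.7, -1.1], [0.8, 1.0], [-0.5, -0.9], [0.1, -0.3], [-0.4, -0.3], [-0.9, -0.6], [-2.1, -2.0], [0.4, -1.8], [0.9, 0.6], [-1.7, -2.4]]
square [ 0.5816 -0.1561] 8.051708150626347
[[-1.3, 0.3], [0.1, -0.4], [-0.1, -0.7], [-0.4, -0.1], [-0.6, -0.2], [-0.3, 0.0], [-0.4, 0.2], [-0.4, -0.4], [-0.6, -1.6], [-0.8, -1.7]]
tray [ 0.5741 -0.2214] 2.1060019506951426
[[-0.8, -1.3], [-0.5, -1.0], [-0.5, -0.6], [-1.0, -0.5], [-0.2, -2.1], [-1.2, -2.6], [-0.1, -1.2], [0.6, -2.3]]
```

```bash
cat >> h.py <<'E'
RIS=(np.array([.5605,.2296,0]),np.radians(-4.34)); SQ=(np.array([.5816,-.1561,.004]),np.radians(8.05)); TR=(np.array([.5741,-.2214,0]),np.radians(2.1))
G=np.array([0,-.064,.064])
def pose(heel,yaw,th,sg=1):
    """TCP pose holding the square with heel at heel, square yaw; th=tool tilt from vertical (rad)"""
    R=Rz(yaw); z=np.array([0,np.sin(th),-np.cos(th)]); y=np.array([sg,0,0.]); x=np.cross(y,z)
    O=R@np.stack([x,y,z],1); return np.array(heel)+R@G+O[:,2]*arm.grip_depth, O
def onbase(p): return RIS[0]+Rz(RIS[1])@np.array(p)
E
python3 - <<'E'
from h import *
for th in (45,55,35):
  for sg in(1,-1):
    t=np.radians(th); out=[]
    for heel,yaw in((SQ[0],SQ[1]),(SQ[0]+[0,0,.12],SQ[1]),(onbase([0,-.12,.12]),RIS[1]),(onbase([0,-.06,.02]),RIS[1]),(onbase([0,0,.015]),RIS[1]),(TR[0]+Rz(TR[1])@[0,.07,.004],TR[1])):
        p,O=pose(heel,yaw,t,sg); j=arm.solve_ik(p,O); out.append(None if j is None else np.round(j,0).tolist())
    print(th,sg,*out,sep="\n  ")
p,O=pose(SQ[0],SQ[1],np.radians(45)); print(p,O)
E
```

```text
45
  1
  [-40.0, 55.0, 64.0, 28.0, 97.0, -54.0]
  [-40.0, 48.0, 61.0, 29.0, 106.0, -49.0]
  [-26.0, 34.0, 95.0, 43.0, 76.0, -42.0]
  [-20.0, 43.0, 100.0, 49.0, 64.0, -49.0]
  [-14.0, 43.0, 101.0, 54.0, 60.0, -47.0]
  [-42.0, 53.0, 70.0, 30.0, 91.0, -53.0]
45
  -1
  [-40.0, 55.0, 64.0, 28.0, 97.0, 126.0]
  [-40.0, 48.0, 61.0, 29.0, 106.0, 131.0]
  [-26.0, 34.0, 95.0, 43.0, 76.0, 138.0]
  [-20.0, 43.0, 100.0, 49.0, 64.0, 131.0]
  [-14.0, 43.0, 101.0, 54.0, 60.0, 133.0]
  [-42.0, 53.0, 70.0, 30.0, 91.0, 127.0]
55
  1
  [-42.0, 60.0, 59.0, 33.0, 105.0, -55.0]
  [-42.0, 52.0, 57.0, 35.0, 114.0, -49.0]
  [-29.0, 38.0, 95.0, 49.0, 82.0, -48.0]
  [-24.0, 47.0, 99.0, 55.0, 71.0, -56.0]
  [-18.0, 48.0, 101.0, 60.0, 67.0, -56.0]
  [-44.0, 58.0, 66.0, 35.0, 100.0, -55.0]
55
  -1
  [-42.0, 60.0, 59.0, 33.0, 105.0, 125.0]
  [-42.0, 52.0, 57.0, 35.0, 114.0, 131.0]
  [-29.0, 38.0, 95.0, 49.0, 82.0, 132.0]
  [-24.0, 47.0, 99.0, 55.0, 71.0, 124.0]
  [-18.0, 48.0, 101.0, 60.0, 67.0, 124.0]
  [-44.0, 58.0, 66.0, 35.0, 100.0, 125.0]
35
  1
  [-38.0, 51.0, 69.0, 23.0, 87.0, -53.0]
  [-38.0, 43.0, 65.0, 24.0, 98.0, -48.0]
  [-21.0, 30.0, 95.0, 35.0, 71.0, -34.0]
  [-15.0, 39.0, 100.0, 42.0, 57.0, -39.0]
  [-9.0, 39.0, 100.0, 45.0, 54.0, -36.0]
  [-40.0, 49.0, 74.0, 25.0, 83.0, -51.0]
35
  -1
  [-38.0, 51.0, 69.0, 23.0, 87.0, 127.0]
  [-38.0, 43.0, 65.0, 24.0, 98.0, 132.0]
  [-21.0, 30.0, 95.0, 35.0, 71.0, 146.0]
  [-15.0, 39.0, 100.0, 42.0, 57.0, 141.0]
  [-9.0, 39.0, 100.0, 45.0, 54.0, 144.0]
  [-40.0, 49.0, 74.0, 25.0, 83.0, 129.0]
[ 0.58870078 -0.20630674  0.05470639] [[-0.09902127  0.99014624 -0.09902127]
 [ 0.70013912  0.14003722  0.70013912]
 [ 0.70710678  0.         -0.70710678]]
```

Run:
```python
from h import *
p0=arm.current_ee_pos(); arm.move_l(p0+[0,0,.2],feed=.3); print(arm.current_t())
p,O=pose(SQ[0],SQ[1],np.radians(45)); pre=p-O[:,2]*.12
arm.move_to(pre+[0,0,.15],O); print(arm.current_t())
arm.move_l(pre,feed=.25); print(arm.current_t(), arm.current_ee_pos()-pre, arm.current_force())
for n in("scene","top"): cv2.imwrite(f"pics/{n}1.png",arm.snapshot(n)[:,:,::-1])
t=cv2.imread("pics/top1.png");s=cv2.imread("pics/scene1.png")
cv2.imwrite("pics/c1.png",np.hstack([cv2.resize(s[150:300,200:330],None,fx=3,fy=3),cv2.resize(t[170:320,290:420],None,fx=3,fy=3)]))
```

```text
0.9167
4.3083
5.0583 [ 0.0006031  -0.00030227  0.00148773] [ 0.32883061 -0.09612526  0.06009626]
```

View pics/c1.png

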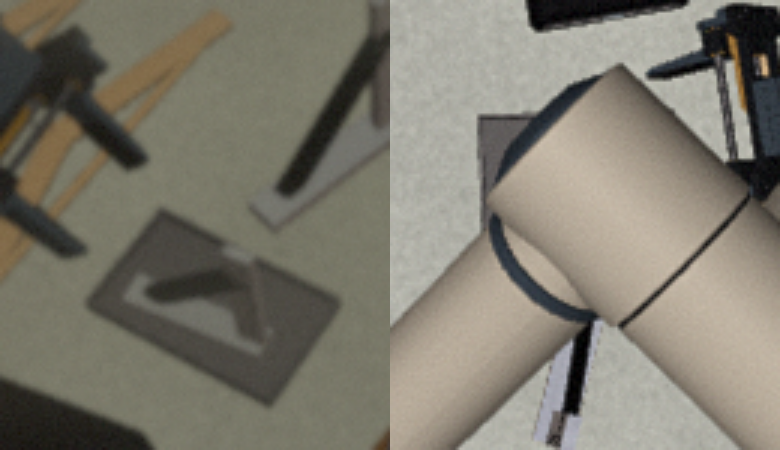

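The jaws sit open on either side of the brace line: fingertips at about crop (140,160) and (75,245), brace at about (195,285). Grasping now.

Run:
```python
from h import *
p,O=pose(SQ[0],SQ[1],np.radians(45))
arm.move_l(p,O,feed=.12); print(arm.current_force(),arm.current_ee_pos()-p)
f0=arm.current_force()
arm.grip(0.0); print(arm.current_t(),arm.current_width(),arm.current_force())
arm.move_l(p+[0,0,.14],O,feed=.2); arm.sleep(.2)
print(arm.current_t(),arm.current_width(),arm.current_force(),arm.current_torque())
for n in("scene","top"): cv2.imwrite(f"pics/{n}2.png",arm.snapshot(n)[:,:,::-1])
s=cv2.imread("pics/scene2.png")
cv2.imwrite("pics/c2.png",cv2.resize(s[150:300,200:360],None,fx=4.5,fy=4,interpolation=cv2.INTER_CUBIC))
```

```text
[ 0.09870699  0.55650206 -0.41558301] [ 0.0003436  -0.00067885  0.00045933]
7.5167 0.009973477797624536 [ 1.22704361 -0.73218149 -2.2891501 ]
8.5667 0.00984261933205108 [-0.09071905  0.26119242 -3.96456983] [-1.04507913 -0.09688636 -0.03011812]
```

View pics/c2.png

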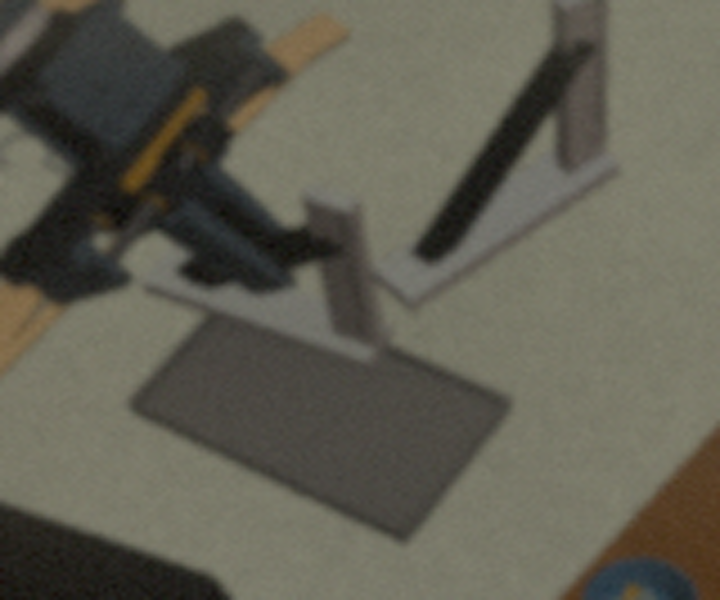

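```bash
cat >> h.py <<'E'
EDG=[[(-15,0,0),(15,0,0),(15,-140,0),(-15,-140,0),(-15,0,0)],[(-15,0,12),(15,0,12),(15,-140,12),(-15,-140,12),(-15,0,12)],[(-5,0,150),(5,0,150),(5,-26,150),(-5,-26,150),(-5,0,150),(-5,0,12)],[(5,0,150),(5,0,12)],[(5,-26,150),(5,-26,12)]]
def overlay(n,im,heel,yaw,org,sc,size,pitch=0):
    o=cv2.resize(im[org[1]:org[1]+size[1],org[0]:org[0]+size[0]],None,fx=sc,fy=sc,interpolation=cv2.INTER_CUBIC)
    R=Rz(yaw)
    for e in EDG:
        P=(G+(np.array(e)*1e-3-G)@Rx(pitch).T)@R.T+heel
        q=(proj(n,P)-org+.5)*sc-.5
        cv2.polylines(o,[np.round(q).astype(int)],False,(0,0,255),1)
    return o
E
python3 - <<'E'
from h import *
p,O=pose(SQ[0],SQ[1],np.radians(45))
d=arm.current_ee_pos()-p; print(d)
s=cv2.imread("pics/scene2.png"); cv2.imwrite("pics/o2.png",overlay("scene",s,SQ[0]+d,SQ[1],(220,180),7,(90,65)))
E
```

```text
[-0.00018625  0.00015795  0.13926386]
```

View pics/o2.png

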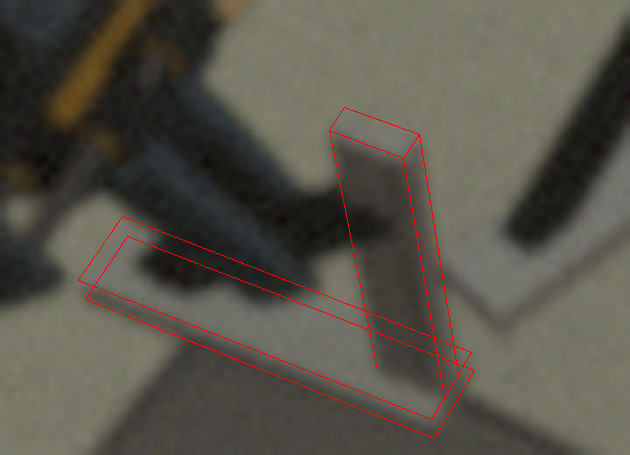

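```bash
cat >> h.py <<'E'
TH=np.radians(45); XB=-.015
def gob(y,z,x=None,feed=.1,lin=True):
    p,O=pose(onbase([XB if x is None else x,y,z]),RIS[1],TH)
    (arm.move_l if lin else arm.move_to)(p,O,**({'feed':feed} if lin else {}))
def fb(): return Rz(RIS[1]).T@arm.current_force()
def sqb():  # believed heel in base frame
    p,_=pose([0,0,0],RIS[1],TH); return Rz(RIS[1]).T@(arm.current_ee_pos()-p-RIS[0])
E
python3 - <<'E'
from h import *
gob(-.13,.14,lin=False); print(arm.current_t())
gob(-.13,.032,feed=.2); gob(-.06,.025,feed=.12); arm.sleep(.3); print(arm.current_t(),sqb())
t=fb();print("tare",t)
np.save("tare.npy",t)
z=.025
for i in range(12):
    z-=.001; gob(-.06,z,feed=.03); f=fb()-t; print(round(z,4),arm.current_t(),np.round(f,2),np.round(sqb(),4))
    if f[2]>2.5: break
for n in("scene","top"): cv2.imwrite(f"pics/{n}3.png",arm.snapshot(n)[:,:,::-1])
s=cv2.imread("pics/scene3.png"); cv2.imwrite("pics/o3.png",cv2.resize(s[190:370,280:480],None,fx=4,fy=3.3))
E
```

```text
9.6917
11.4167 [-0.01480985 -0.06046835  0.0250127 ]
tare [-0.647589   -0.23494143 -3.76781181]
0.024 11.6667 [ 0.04  0.52 -0.92] [-0.015  -0.0601  0.0239]
0.023 11.9167 [ 0.26 -0.21 -0.1 ] [-0.015  -0.06    0.0229]
0.022 12.1667 [-0.47  0.49 -0.41] [-0.015  -0.06    0.0219]
0.021 12.4167 [-0.64 -0.77  0.17] [-0.015  -0.06    0.0209]
0.02 12.6667 [ 0.33 -0.36 -0.11] [-0.015  -0.06    0.0199]
0.019 12.9167 [ 0.46  0.44 -0.52] [-0.015 -0.06   0.019]
0.018 13.1667 [ 0.75 -0.01  0.96] [-0.015  -0.06    0.0179]
0.017 13.4167 [ 0.87  0.16 -0.98] [-0.015  -0.06    0.0169]
0.016 13.6667 [ 1.18  0.04 -0.25] [-0.015  -0.06    0.0159]
0.015 13.9167 [ 1.07  0.46 -0.6 ] [-0.015  -0.06    0.0149]
0.014 14.1667 [-0.83 -3.65 11.62] [-0.0149 -0.0599  0.0147]
```

View pics/o3.png

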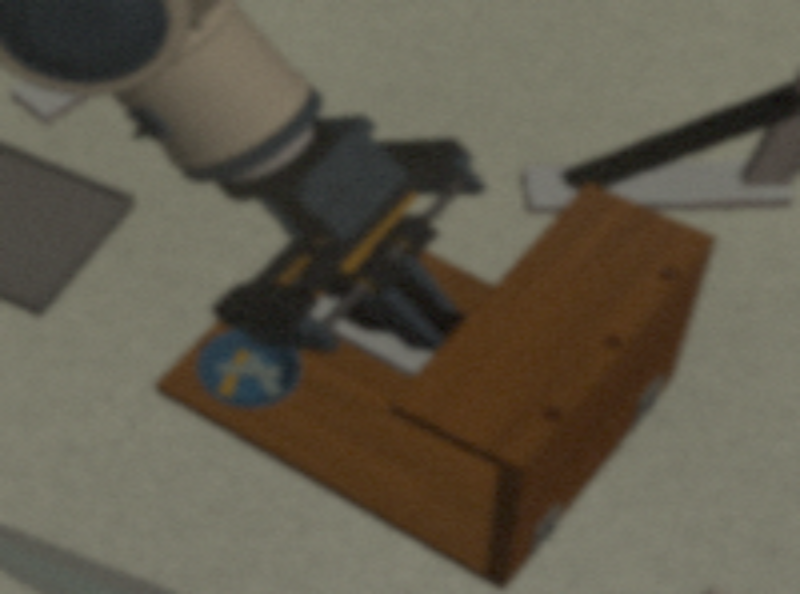

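The square is under the board, foot landed with about 11.6 N. Next I'll slide it in while regulating the forces.

Run:
```python
from h import *
t=np.load("tare.npy"); z=.0144; y=-.06
gob(y,z,feed=.03)
while y<.006 and arm.current_t()<27:
    y+= .006 if y<-.027 else (.0025 if y<-.0055 else .0008)
    gob(y,z,feed=.04); f=np.mean([fb() for _ in range(3)],0)-t; print(round(y,4),round(z,4),round(arm.current_t(),2),np.round(f,1),np.round(sqb()*1e3,1),np.round(arm.current_torque()[0],2))
    if f[2]<5: z-=.0003
    elif f[2]>9: z+=.0002
    if f[1]<-14: break
print(arm.current_width())
for n in("scene","top"): cv2.imwrite(f"pics/{n}4.png",arm.snapshot(n)[:,:,::-1])
s=cv2.imread("pics/scene4.png"); cv2.imwrite("pics/o4.png",cv2.resize(s[190:370,280:480],None,fx=4,fy=3.3))
```

```text
-0.054 0.0144 14.82 [2.7 4.  7.8] [-14.8 -53.7  14.7] 0.55
-0.048 0.0144 15.12 [3.3 5.  9.6] [-14.7 -47.8  14.7] 0.7
-0.042 0.0146 15.42 [2.9 3.1 7.1] [-14.9 -41.9  14.7] 0.45
-0.036 0.0146 15.72 [3.6 3.7 7.9] [-14.9 -36.   14.7] 0.58
-0.03 0.0146 16.02 [2.8 3.5 9.4] [-14.9 -30.   14.7] 0.6
-0.024 0.0148 16.32 [2.4 2.3 4.8] [-15.1 -24.   14.7] 0.19
-0.0215 0.0145 16.57 [ 2.1 -0.1 10.1] [-14.8 -21.7  14.7] 0.47
-0.019 0.0147 16.82 [ 2.6 -0.1  8.3] [-14.9 -19.2  14.7] 0.11
-0.0165 0.0147 17.07 [ 2.1 -1.4  8.4] [-14.8 -16.7  14.7] 0.06
-0.014 0.0147 17.32 [ 2.3 -3.2  9. ] [-14.8 -14.2  14.7] -0.07
-0.0115 0.0147 17.57 [ 2.5 -2.5  9.3] [-14.8 -11.7  14.7] -0.07
-0.009 0.0149 17.82 [ 2.5 -1.9  4.2] [-15.   -9.1  14.7] -0.51
-0.0065 0.0146 18.07 [ 2.6 -2.4  7.2] [-14.9  -6.5  14.7] -0.07
-0.004 0.0146 18.32 [ 2.7 -1.4  8.1] [-14.9  -3.9  14.7] -0.03
-0.0032 0.0146 18.57 [ 2.2 -4.9 10.9] [-14.9  -3.3  14.7] -0.17
-0.0024 0.0148 18.82 [ 2.6 -5.4  7.2] [-15.   -2.6  14.7] -0.43
-0.0016 0.0148 19.07 [ 2.5 -4.3  6.5] [-15.   -1.8  14.7] -0.41
-0.0008 0.0148 19.32 [ 2.4 -5.2  7.8] [-15.   -1.   14.7] -0.45
-0.0 0.0148 19.57 [ 0.9 -7.6  9. ] [-15.   -0.3  14.7] -0.57
0.0008 0.015 19.82 [ -1.  -15.5  12.8] [-14.8  -0.1  14.9] -1.33
0.009887300580125819
```

View pics/o4.png

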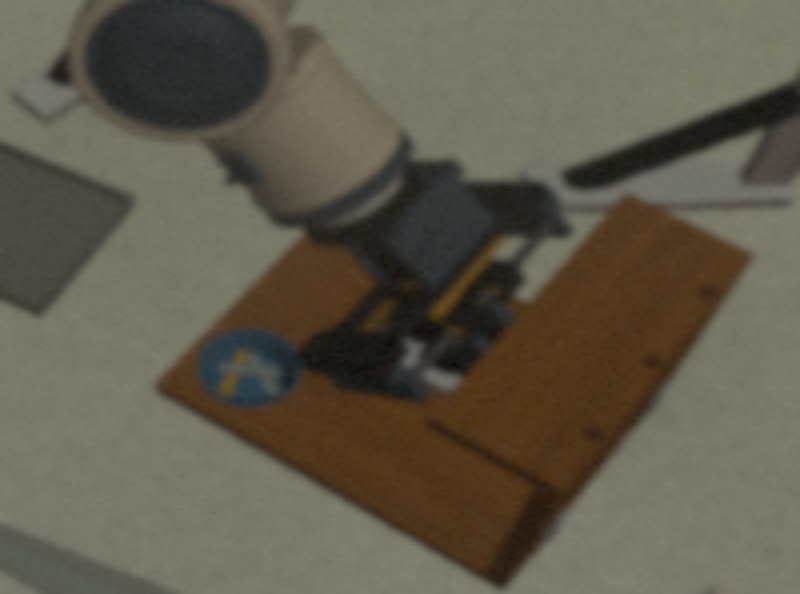

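The force rose sharply at y≈0, from about 5 N to 15.5 N: the dead stop, heel home. I'll hold at about 10 N on each face.

Run:
```python
from h import *
t=np.load("tare.npy"); z=.0147; y=.0007
gob(y,z,feed=.03)
for i in range(12):
    arm.sleep(.15); f=np.mean([fb() for _ in range(3)],0)-t; print(round(arm.current_t(),2),round(y,4),round(z,4),np.round(f,1),np.round(sqb()*1e3,2))
    m=0
    if f[1]>-8: y+=.0002;m=1
    if f[1]<-15: y-=.0001;m=1
    if f[2]<8: z-=.0001;m=1
    if f[2]>15: z+=.0001;m=1
    if m: gob(y,z,feed=.03)
for n in("scene","top"): cv2.imwrite(f"pics/{n}5.png",arm.snapshot(n)[:,:,::-1])
s=cv2.imread("pics/top5.png"); cv2.imwrite("pics/o5.png",cv2.resize(s[175:285,180:300],None,fx=5.6,fy=5.4,interpolation=cv2.INTER_CUBIC))
```

```text
20.32 0.0007 0.0147 [ -1.4 -17.3  17.9] [-14.83  -0.15  14.83]
20.72 0.0006 0.0148 [ -0.6 -14.8  14.7] [-14.88  -0.14  14.83]
20.87 0.0006 0.0148 [  0.3 -15.7  14.8] [-14.86  -0.16  14.83]
21.27 0.0005 0.0148 [  0.7 -13.8  13.1] [-14.89  -0.16  14.8 ]
21.42 0.0005 0.0148 [  0.  -12.5  12.7] [-14.91  -0.15  14.82]
21.57 0.0005 0.0148 [  0.2 -13.3  12.3] [-14.86  -0.17  14.82]
21.72 0.0005 0.0148 [  0.2 -12.6  13.5] [-14.87  -0.16  14.82]
21.87 0.0005 0.0148 [  0.8 -13.4  12.4] [-14.88  -0.16  14.81]
22.02 0.0005 0.0148 [ -0.2 -13.9  13. ] [-14.91  -0.13  14.81]
22.17 0.0005 0.0148 [  0.  -13.1  12.8] [-14.89  -0.17  14.82]
22.32 0.0005 0.0148 [  0.3 -13.7  13.3] [-14.91  -0.15  14.81]
22.47 0.0005 0.0148 [  0.9 -12.5  13.5] [-14.88  -0.16  14.81]
```

View pics/o5.png

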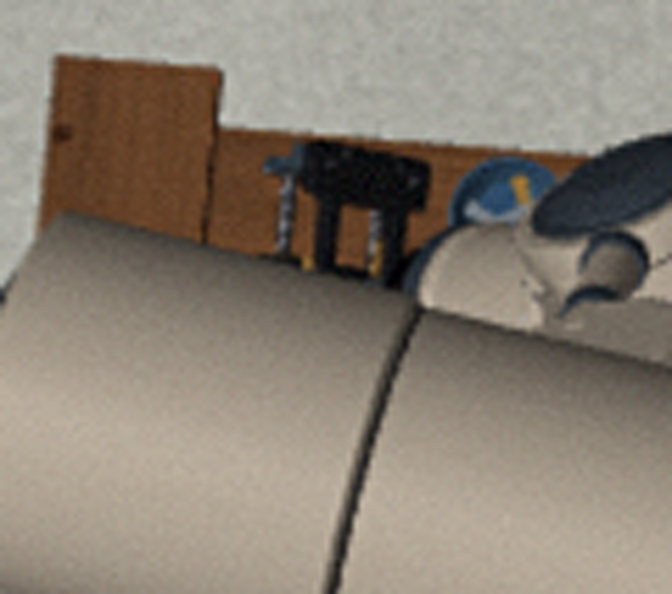

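```bash
cat > lean.py <<'E'
import io,contextlib
with contextlib.redirect_stdout(io.StringIO()):
    exec(open("fit.py").read().split("T=lambda p:crop(p,4.6")[0])
q0=q
def lean(n,P,px):
    idx={'top':(uT,uTp),'scene':(uS,uSp)}[n]
    for a,b in zip(P,px):
        i=idx[0].index(a); bias=proj(n,U(q0,[a]))[0]-idx[1][i]
        r=least_squares(lambda l:(proj(n,U([*q0[:3],l[0]],[a]))[0]-bias-b),[0.])
        print(n,a,"lean deg %.2f"%np.degrees(r.x[0]),"res",np.round(r.fun,1))
E
python3 - <<'E'
from lean import *
c=lambda p,sx,sy,o:[((x+.5)/sx-.5+o[0],(y+.5)/sy-.5+o[1]) for x,y in p]
lean('scene',uS,c([(632,195),(752,255),(552,490),(430,425)],4,3.3,(280,190)))
lean('top',uT[:2],c([(55,57),(222,68)],5.6,5.4,(180,175)))
E
```

```text
scene (-100, -72.5, 200) lean deg 0.25 res [ 0.1 -0.2]
scene (-100, 7.5, 200) lean deg 0.40 res [-0.2  0.3]
scene (100, 7.5, 200) lean deg 0.62 res [ 1.1 -1.6]
scene (100, -72.5, 200) lean deg 0.29 res [ 0.6 -1.2]
top (100, 7.5, 200) lean deg 0.05 res [ 0.  -0.1]
top (100, -72.5, 200) lean deg 0.72 res [ 0.  -0.1]
```

Run:
```python
from h import *
_,O=pose([0,0,0],RIS[1],TH)
from scipy.spatial.transform import Rotation as R
print(R.from_matrix(Rz(RIS[1]).T@arm.current_tool_rot()@O.T@Rz(RIS[1])).as_rotvec(degrees=True), np.round(arm.current_torque(),2))
```

```text
[-0.04235782 -0.02697991 -0.00602828] [-0.91  0.2   0.09]
```

Run:
```python
from h import *
t=np.load("tare.npy")
gob(-.0004,.0151,feed=.03); print(np.round(fb()-t,1))
gob(-.003,.0165,feed=.04); print(np.round(fb()-t,1))
gob(-.13,.022,feed=.15); gob(-.13,.14,feed=.25)
yaw=TR[1]; H=lambda z:pose(TR[0]+Rz(yaw)@[0,.07,z],yaw,TH)
arm.move_to(*H(.10)); arm.move_l(H(.012)[0],feed=.15); arm.sleep(.3); print(arm.current_t())
f0=np.mean([arm.current_force() for _ in range(3)],0); z=.012
while z>-.002:
    z-=.001; arm.move_l(H(z)[0],feed=.03); f=arm.current_force()-f0; print(round(z,4),round(arm.current_t(),2),np.round(f,1))
    if f[2]>2.5: break
for n in("scene",): cv2.imwrite(f"pics/{n}6.png",arm.snapshot(n)[:,:,::-1])
s=cv2.imread("pics/scene6.png"); cv2.imwrite("pics/o6.png",cv2.resize(s[190:370,220:480],None,fx=3,fy=3,interpolation=cv2.INTER_CUBIC))
```

```text
[ 0.6 -0.5  2. ]
[ 1.5  0.8 -0.6]
26.7417
0.011 26.99 [ 0.5 -0.7 -0.1]
0.01 27.24 [-0.5 -0.2 -0.4]
0.009 27.49 [ 1.  -0.7  0.3]
0.008 27.74 [-0.  -0.7 -0.9]
0.007 27.99 [ 1.2 -0.3  0.2]
0.006 28.24 [ 0.8 -0.2 -0.6]
0.005 28.49 [ 1.4  0.3 -0.6]
0.004 28.74 [ 0.3 -0.5  0.3]
0.003 28.99 [-1.  -1.8  9.1]
```

View pics/o6.png

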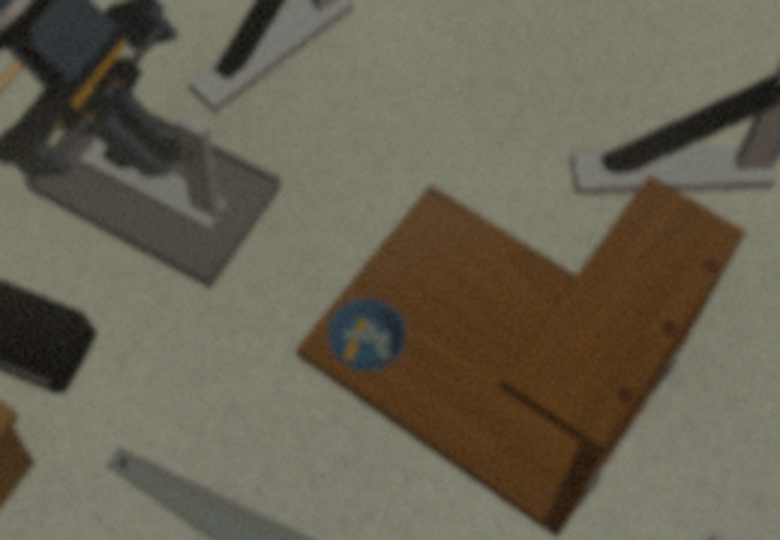

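The square is down on the tray floor, heel at about crop (215,218) and clear of the walls. I'll release, retreat and verify.

Run:
```python
from h import *
yaw=TR[1]; H=lambda z:pose(TR[0]+Rz(yaw)@[0,.07,z],yaw,TH)
arm.move_l(H(.0036)[0],feed=.03)
arm.grip(.06); p,O=H(.0036); arm.move_l(p-O[:,2]*.13,feed=.15); arm.move_l(p-O[:,2]*.13+[0,-.12,.2],feed=.3)
j=np.array(arm.current_joint_positions()); j[0]-=35; arm.move_joints(j)
print(arm.current_t(),arm.current_width(),arm.current_force())
for n in("scene","top"): cv2.imwrite(f"pics/{n}7.png",arm.snapshot(n)[:,:,::-1])
s=cv2.imread("pics/scene7.png");t=cv2.imread("pics/top7.png")
cv2.imwrite("pics/cs7.png",cv2.resize(s[240:370,315:465],None,fx=4.5,fy=4.5,interpolation=cv2.INTER_CUBIC))
cv2.imwrite("pics/ct7.png",cv2.resize(t[175:280,180:300],None,fx=5.6,fy=5.6,interpolation=cv2.INTER_CUBIC))
cv2.imwrite("pics/q7.png",np.hstack([overlay("scene",s,TR[0]+Rz(yaw)@[0,.07,.004],yaw,(225,215),4,(95,74)),overlay("top",t,TR[0]+Rz(yaw)@[0,.07,.004],yaw,(310,195),4,(90,74))]))
```

```text
33.85 0.05991303348467979 [-0.25849065 -0.09864468 -0.26445228]
```

View pics/cs7.png

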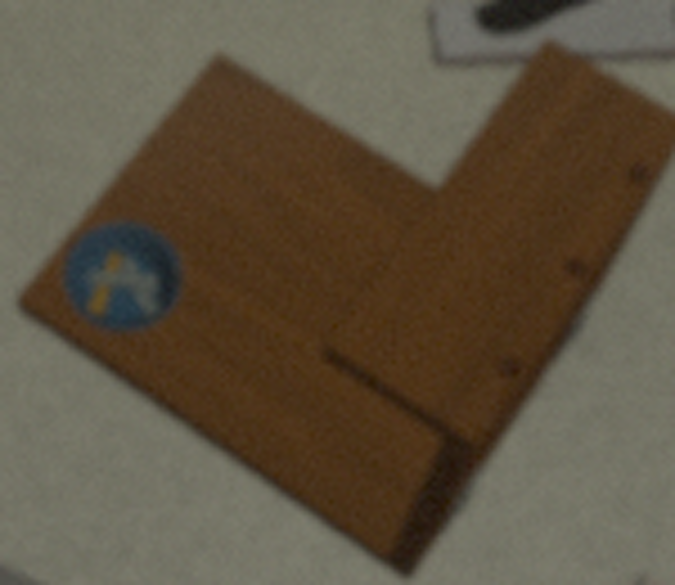

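View pics/ct7.png

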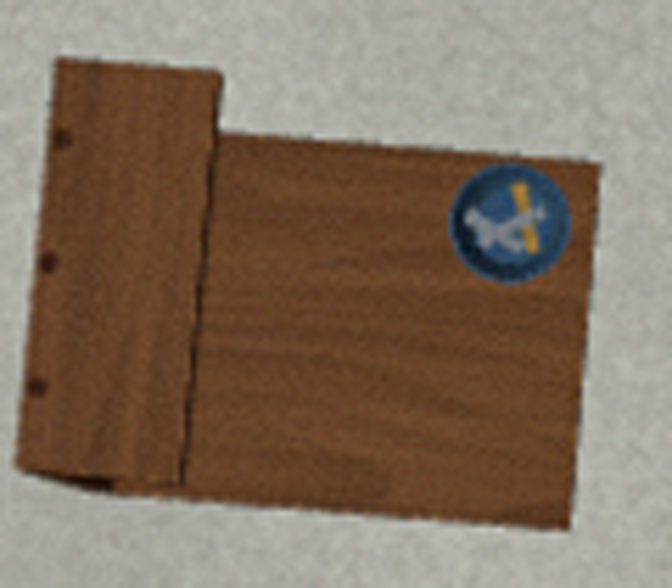

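View pics/q7.png

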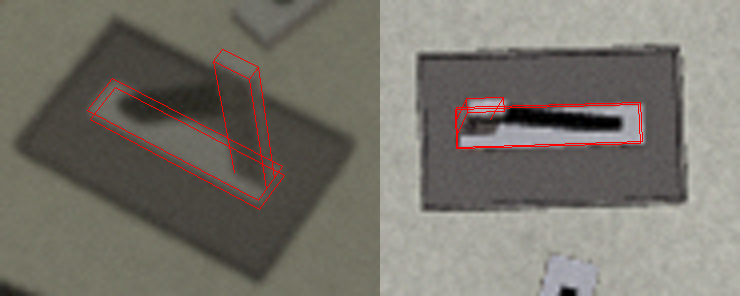

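View pics/top7.png

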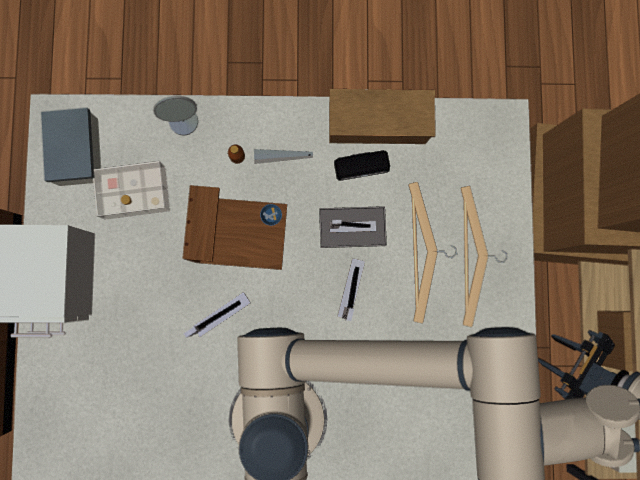

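Run:
```python
from lean import *
c=lambda p,sx,sy,o:[((x+.5)/sx-.5+o[0],(y+.5)/sy-.5+o[1]) for x,y in p]
lean('scene',uS,c([(550,40),(678,118),(472,445),(328,353)],4.5,4.5,(315,240)))
lean('top',uT,c([(55,57),(221,71),(183,487),(17,469)],5.6,5.6,(180,175)))
# ECC-free check: phase shift of the top-board texture between initial & now
r=[];
for k in range(0,1): pass
t0=cv2.imread("pics/top0.png",0);t7=cv2.imread("pics/top7.png",0)
T=t0[185:263,192:228]
m=cv2.matchTemplate(t7[175:275,175:240],T,cv2.TM_CCOEFF_NORMED);_,v,_,l=cv2.minMaxLoc(m);y,x=l[1],l[0]
sub=lambda a,b,c:(a-c)/(2*(a-2*b+c)); print(v,"shift",175+x-192+sub(m[y,x-1],m[y,x],m[y,x+1]),175+y-185)
for L in(5,5.5,6,6.5,6.95,7):
    a=proj("top",U([*q0[:3],np.radians(L)],uT)).mean(0);b=proj("top",U([*q0[:3],0],uT)).mean(0);print(L,(b-a))
```

```text
scene (-100, -72.5, 200) lean deg 0.78 res [ 0.1 -0.2]
scene (-100, 7.5, 200) lean deg 1.93 res [-0.   0.1]
scene (100, 7.5, 200) lean deg -0.34 res [ 0.7 -0.9]
scene (100, -72.5, 200) lean deg 0.19 res [ 0.3 -0.7]
top (100, 7.5, 200) lean deg 0.03 res [-0.   0.3]
top (100, -72.5, 200) lean deg 0.59 res [ 0.  -0.2]
top (-100, -72.5, 200) lean deg 0.48 res [ 0.1 -0.9]
top (-100, 7.5, 200) lean deg 0.26 res [-0.   0.2]
0.9364866614341736 shift -8.475807 -1
5 [-6.59255188 -0.68171833]
5.5 [-7.24780951 -0.7526785 ]
6 [-7.90207451 -0.82411563]
6.5 [-8.55528111 -0.89602206]
6.95 [-9.14220793 -0.9611327 ]
7 [-9.20736376 -0.96839005]
```

Run:
```python
import cv2,numpy as np
def sh(a,b,box):
    x0,y0,x1,y1=box; T=cv2.imread(a,0)[y0:y1,x0:x1]; I=cv2.imread(b,0)[y0-6:y1+6,x0-6:x1+6]
    W=np.float32([[1,0,0],[0,1,0]]); I=cv2.imread(b,0)
    A=cv2.imread(a,0)
    cc,W=cv2.findTransformECC(np.float32(A[y0:y1,x0:x1]),np.float32(I[y0:y1,x0:x1]),W,cv2.MOTION_TRANSLATION,(3,200,1e-6),None,3)
    print(a,b,round(cc,3),W[:,2])
for a,b in(("scene4","scene7"),("scene5","scene7"),("scene6","scene7")):
    sh(f"pics/{a}.png",f"pics/{b}.png",(408,290,475,345)); sh(f"pics/{a}.png",f"pics/{b}.png",(425,240,472,290))
sh("pics/top5.png","pics/top7.png",(185,180,225,212))
sh("pics/top0.png","pics/top7.png",(260,195,292,272))
```

```text
pics/scene4.png pics/scene7.png 0.999 [ 0.01920051 -0.03129265]
pics/scene4.png pics/scene7.png 0.999 [0.01683408 0.02353148]
pics/scene5.png pics/scene7.png 0.999 [0.01795545 0.02373204]
pics/scene5.png pics/scene7.png 0.999 [0.02253126 0.01401884]
pics/scene6.png pics/scene7.png 0.999 [ 0.01588215 -0.00822499]
pics/scene6.png pics/scene7.png 0.999 [-0.00843108  0.02464766]
pics/top5.png pics/top7.png 1.0 [-0.00588549 -0.00151398]
pics/top0.png pics/top7.png 1.0 [-0.01175885  0.00552768]
```

The upright hasn't sprung back: it moved less than 0.03 px between the pressed picture and now. I'll swing the arm well clear of the shelf and hand in.

Run:
```python
from h import *
j=np.array(arm.current_joint_positions()); j[0]+=12; arm.move_joints(j); arm.sleep(.5)
print(arm.current_t(),np.round(arm.current_force(),1),np.abs(arm.current_dq()).max())
arm.sign_off()
```

```text
35.1083 [ 0.4 -1.2  0.1] 0.20226978608695798
the job is handed in; nothing more can be done
```

I used the small square from the tray to push the riser's upright back to square. It is now standing on its foot in the middle of the tray, and I handed the job in at about 35 s. No verdict is reported back.

- **Press:** The square slid in under the top board until the force rose sharply at y ≈ 0 (the dead stop). I then held it for about 2 s at 12–17 N on the upright side and 12–18 N down onto the board. The tool stayed within 0.05° of its commanded angle.
- **Upright:** It did not spring back; it moved less than 0.03 px between the pressed and final pictures.
- **Remaining lean:** Pictures can't confirm this sharply.
    - The limit is 0.86°.
    - Top-view corners gave 0.0–0.6°, and matching the board's texture gave about 0.5°.
    - Scene-view corners scattered from −0.3° to 1.9°. The 1.9° reading disagrees; that corner lay at the edge of the crop.
    - I relied on the dead stop and the flat foot as evidence that it is square.
- **Square:** The final overlay matches the intended pose at the tray centre to within about a pixel (roughly 3 mm). It was released upright.
- **Other things:** The dish and the other bystanders look unmoved in the final top view. The arm is well clear of everything, with about zero force on the tool.

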